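Shut the grooming caddy and hold it up by its handle

ROBOT

A 6-joint arm with a two-finger parallel gripper is mounted at the origin on the work surface. World frame = base frame: x ahead of the robot, y to its left, z up, the work surface at z = 0. Lengths are in mm, angles in rad, forces in N, time in s.
With the tool pointing down it reaches from about 275 to 1000 mm from the base axis. Payload 8.4 kg.
Tool frame: the origin (TCP) lies on the centre line of the jaws, within the pads' length; the fingertips stand r.tip_reach ahead of it and the grasp point (between the pads) lies 11 mm behind it (r.tip_reach is the distance from the TCP to the fingertips, in mm); z points along the fingers, y is the line along which they close (so a half turn about z gives the same grasp; the last joint's range is limited). The gripper opens to 85 mm and grips with 20 to 120 N. Pads are 22 mm wide; open, the fingers measure 114 mm over their backs; the gripper's body (76 mm by 85 mm) begins 54 mm behind the grasp point. The pads swing forward as they close: fully open they stand 13 mm farther back than shut.
Start: joints at [1.312, 0.353, 1.633, -0, 1.155, -0.002], TCP at [158.74, 604.508, 239.281] pointing down, gripper open.
Joint ranges: [-2.63, 2.63], [-0.92, 2.1], [0.06, 2.66], [-1.3, 4.44], [0, 2.69], [-3.02, 3.02]. Speed limits (rad/s): [2.22, 2.22, 2.79, 3.14, 3.14, 3.14].

INTERFACE

Orientations are given as [roll, pitch, yaw] about the fixed x, y, z axes, in that order (R = Rz(yaw) Ry(pitch) Rx(roll)).
In Python, from rig import r gives the robot as it stands.
- The arm moves only by the tool carry_out, never from a script. Its argument "targets" is a list of rows, each an object with "dp": the shift along the tool's x, y, z in mm, a list of three; "yaw": the turn about the tool's z in degrees. A call has 1 to 12 rows; each row is the pose to reach, as a shift and turn from the pose commanded when the call began, along the tool's axes at that moment; what a row does not reach only later rows make up. A row lasts 1/8 s, in which the tool goes at most 62.5 mm and 10.7 degrees, less where a joint would pass 70% of its speed; a pose out of reach is approached as far as the arm can. A call with a gripper value outside its range is refused whole. "fingers" is the opening, from -1 (shut) to 1 (fully open), so that 0 is half open, set as the call begins (left out, the last holds). The fingers move at their own pace and stop on an object; "grip_force" is the grip in N (left out, the last holds). Time passes only in rows, so rows that repeat a pose let the fingers close. It gives the time, the measured TCP pose, the force, the opening and the grip force at its end, in the units of the state.
- r.sense(): the state, without advancing time (a new reading comes with each control period).
- r.grab_frame(name): name is "scene" or "top" or "wrist"; returns the picture (420x560x3 uint8, red, green, blue); there is no depth.
- r.get_calibration(name): a dict with "fx", "fy", "cx", "cy" (pixels), "dist_coeffs" ([k1, k2, p1, p2, k3] as OpenCV has them; the pictures are not rectified), "rvec" (rotation vector, rad) and "tvec" (3), from world to camera coordinates, as OpenCV has them. Camera axes: x right, y down, z forward; pixel columns grow to the right and rows downward; lengths in mm; the calibration is good to about 2 mm. A picture is of the moment at which its call begins: read the wrist's pose just before it. get_calibration takes no time and is no camera call; for the wrist camera it gives the pose at the moment of the call.
- r.sign_off(): hands the job in; it is judged then, once.
The state is a dict: "clock": time; "qpos": joint angles; "qvel": joint speeds; "joint_efforts": joint torques, N m; "eef_pos": TCP position; "tcp_rot": TCP orientation; "contact_force": force on the tool from outside, world axes, zero at the start; "wrist_torque": the same for the moment, N m; "opening": opening from 0.0 (shut) to 1.0 (fully open); "grasp_force": force on a finger pad.
Only numpy, scipy, OpenCV 4.12 (cv2) and the standard library are available. Lean on these libraries where they do the work, as an engineer would, in place of code of your own. Each camera call takes 0.05 s, during which the arm holds its last target. There are 200 camera calls.

TASK

Slide the teal cover of the little cat-grooming caddy fully shut while the caddy stands on the table, then take the caddy by its bamboo handle and lift it straight up. Keep it steady and level, at least 10 cm clear of the table, with the brush and comb still inside, and finish while still holding it there: do not put it down. Never tip the caddy, and leave the canister, the rake comb and the bristle brush on the table alone.

Things in the scene. Friction and masses are not known exactly. Their poses are not given: they have to be found in the camera images.
- caddy: Loose off-white carry caddy, 200 (its x) x 110 (its y) mm, walls 45 mm high and 5 mm thick, floor 5 mm thick, about 0.6 kg with its contents (varies by a fifth or so). A partition across the middle (x = 0) makes two compartments: the -x one is open, the +x one has the sliding cover between two rails (side rims there 55 mm high). Origin: centre of the underside; z up. Total weight is nearly balanced under the handle. It can slide a little on the table when pushed.
- handle (a point): Centre of the caddy's bamboo handle bar, at x = 0, y = 0, 113 mm above the caddy's underside. The bar runs along the caddy's y: 98 mm long between two uprights (14 x 6 mm) at y = +-52 mm, 14 mm thick (caddy x), 22 mm tall (102 to 124 mm above the underside); open space under it down to the partition's top at 45 mm. Axes as the caddy's.
- cover (a joint): Slide of the flat teal cover along the caddy's x, in m: 0 = fully shut; it grows as the cover is pulled out towards the caddy's +x (at most 0.075; starts about 0.035 to 0.07). It stays where it is left; friction about 1.2 N, so it is easy to push. The cover plate is 90 x 98 x 4 mm, its top 49.5 mm above the caddy's underside, and rides out past the caddy's end wall when open.
- cover_ridge (a point): Top centre of the finger ridge near the outer end of the cover: an upright strip 8 mm thick (caddy x), 60 mm long (caddy y), 22 mm tall above the cover plate; its top is 71.5 mm above the caddy's underside. At caddy x = 90 mm + the joint value. The plate ends 4 mm beyond the ridge's outer face. Can be pinched from above or pushed. Axes as the caddy's.
- pebble: Loose smooth grey pebble-shaped silicone brush, 72 x 56 x 30 mm, 80 g, lying in the open (-x) compartment. Origin: centre of its underside.
- flea_comb: Loose flat chrome flea comb, 34 x 75 x 6 mm, lying on the floor of the covered (+x) compartment. Origin: underside, near its middle.
- canister: Bystander: closed flip-top canister in mint plastic, 68 mm across, 110 mm tall, upright. Origin: centre of its underside.
- rake_comb: Bystander: chrome rake comb lying flat, 140 mm long (its x, handle to -x, teeth to +x), 62 mm wide, 16 mm tall. Origin: underside, 26 mm behind the root of the teeth.
- bristle_brush: Bystander: bamboo-handled bristle brush lying on its back, 188 mm long (its x, handle to -x), 56 mm wide, 31 mm tall. Origin: underside, where handle meets head.
Not all that is in view belongs to the job. Of the things that look like the caddy, the smaller one is meant. What is shaped like the pebble but purple is not meant.

How it is judged (in metres and radians):
On the way:
1. the cover is fully shut while the caddy stands on the table (value of joint cover below 0.005 m and height (world z) of caddy below 0.01 m), for 0.2 s.
At the end, for the whole second after the job is handed in: The gripper holds the caddy within 5 cm of the handle's middle, underside over 10 cm above the table, within 8 degrees of level, still (under 3 cm/s, 0.15 rad/s), cover shut within 6 mm, pebble brush and flea comb in their compartments, no bystander carrying it (value of joint cover below 0.006 m and height (world z) of caddy above 0.1 m and angle between caddy's own z axis and vertical below 0.14 rad and linear speed of caddy below 0.03 m/s and angular speed of caddy below 0.15 rad/s and contact force between caddy and the fingers above 2 N and horizontal distance between the grasp point and handle below 0.05 m and distance between the grasp point and handle below 0.06 m and contact force between caddy and canister below 0.2 N and contact force between caddy and rake_comb below 0.2 N and contact force between caddy and bristle_brush below 0.2 N and x of pebble in the frame of caddy between -0.1 and 0 m and y of pebble in the frame of caddy between -0.055 and 0.055 m and z of pebble in the frame of caddy between 0 and 0.045 m and x of flea_comb in the frame of caddy between 0 and 0.1 m and y of flea_comb in the frame of caddy between -0.055 and 0.055 m and z of flea_comb in the frame of caddy between 0 and 0.045 m); the arm keeps its last pose, push and grip.
It fails at once if the caddy is tipped by more than 20 degrees (angle between caddy's own z axis and vertical above 0.35 rad).
It fails at once if the caddy is lifted while its cover is open (height (world z) of caddy above 0.03 m and value of joint cover above 0.012 m).
It fails at once if the canister is moved by more than 2 cm (distance of canister from where it was at the start of the episode above 0.02 m).
It fails at once if the rake comb is moved by more than 2 cm (distance of rake_comb from where it was at the start of the episode above 0.02 m).
It fails at once if the bristle brush is moved by more than 2 cm (distance of bristle_brush from where it was at the start of the episode above 0.02 m).
It also fails if it takes over 51 s, if anything falls off the work surface, if the arm or the gripper's body presses on something with over 40 N, if the wrist force passes 120 N, or if a joint passes its speed limit or range.

## Working session

There is one attempt and no reset: what is moved stays moved. The work goes in short steps, Python scripts to look and compute and a tool call to move; the robot and the scene stay as the last step left them, time stands still between calls to the robot, and variables do not carry over. Pictures are saved under pics/ and viewed, at most 10 in all, crops included, and the job is handed in when it is done.

Besides the shell and the picture viewer there is one more tool, called after "Request:" by a JSON object that holds its "api" and its "payload". carry_out: Moves the arm, as the interface text tells. Its arguments: {"type":"object","properties":{"targets":{"type":"array","items":{"type":"object","properties":{"dp":{"type":"array","items":{"type":"number"}},"yaw":{"type":"number"}}}},"fingers":{"type":"number"},"grip_force":{"type":"number"}},"required":["targets"]}

```bash
mkdir -p pics
cat > h.py <<'E'
import numpy as np, cv2
from rig import r
def cal(n):
    c=r.get_calibration(n)
    K=np.array([[c["fx"],0,c["cx"]],[0,c["fy"],c["cy"]],[0,0,1]],float)
    R=cv2.Rodrigues(np.array(c["rvec"],float))[0]
    return K,np.array(c["dist_coeffs"],float),R,np.array(c["tvec"],float).ravel()
def ray(C,uv):
    K,d,R,t=C
    p=cv2.undistortPoints(np.array(uv,float).reshape(-1,1,2),K,d).reshape(-1,2)
    D=np.c_[p,np.ones(len(p))]@R
    return -R.T@t,D
def onz(C,uv,z):
    o,D=ray(C,uv)
    return o+D*((z-o[2])/D[:,2])[:,None]
def proj(C,P):
    K,d,R,t=C
    return cv2.projectPoints(np.array(P,float).reshape(-1,1,3),cv2.Rodrigues(R)[0],t,K,d)[0].reshape(-1,2)
def snap(n,f):
    C=cal(n); im=r.grab_frame(n); cv2.imwrite(f,cv2.cvtColor(im,cv2.COLOR_RGB2BGR)); return C,im
E
python3 - <<'E'
from h import *
for n in("top","scene"):
    C,im=snap(n,f"pics/{n}0.png"); print(n,-C[2].T@C[3])
print(r.sense(),r.tip_reach)
E
```

```text
top [ 431.07538141  -22.63942125 1116.03269696]
scene [1242.436244   -216.50306152 1197.86068438]
{'clock': 0.1, 'qpos': array([ 1.31158690e+00,  3.53603159e-01,  1.63404479e+00,  4.60251778e-06,
        1.15517769e+00, -2.38072014e-03]), 'qvel': array([ 3.56603778e-04,  8.86450156e-04, -1.55237463e-03, -1.57546135e-03,
       -1.10617747e-03,  2.89015102e-05]), 'joint_efforts': array([ 1.13988808e-03, -6.06355262e+01, -3.42818141e+01,  4.11803319e-05,
        4.02382298e-03, -2.51018236e-05]), 'eef_pos': array([158.64289861, 604.11457169, 238.62798689]), 'tcp_rot': array([-3.14035968e+00, -7.14376736e-06,  2.88476209e+00]), 'contact_force': array([0.43768433, 0.44388849, 1.24607112]), 'wrist_torque': array([-0.08687897, -0.05087502,  0.0151135 ]), 'grasp_force': 0.0, 'opening': 1.000520530514112} 8.0
```

View pics/top0.png

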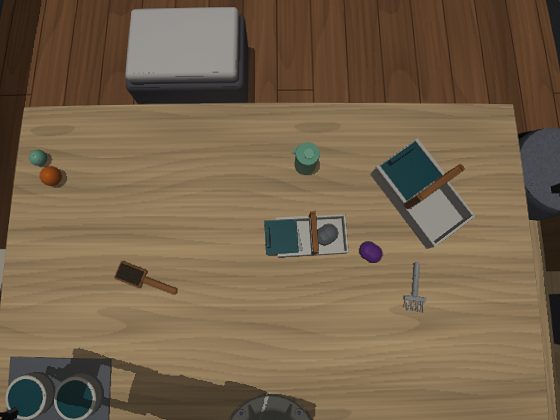

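View pics/scene0.png

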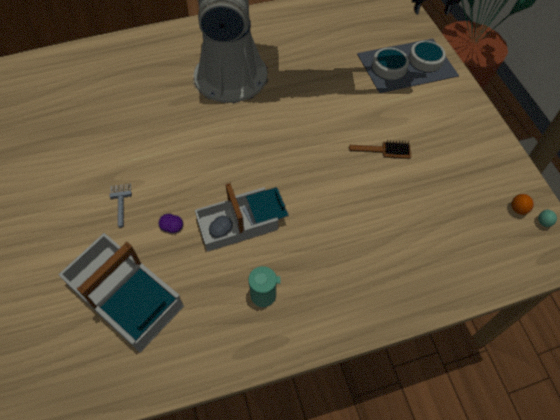

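The candidates for the caddy are the small one at top-view pixel (305,237) and the large one at (422,195), so I choose the small one. For the pebble they are the grey one at (326,234), inside the caddy, and the purple one at (371,252), which is not meant. In the small caddy the bar is at (314,232). The cover is pulled out to image-left, with its ridge near (268,238). I'll check this in one close crop and measure it.

Run:
```python
from h import *
im=cv2.imread("pics/top0.png"); C=cal("top")
x0,y0,x1,y1=250,195,360,275
c=im[y0:y1,x0:x1]
cv2.imwrite("pics/crop0.png",cv2.resize(c,None,fx=7,fy=7,interpolation=cv2.INTER_CUBIC))
hsv=cv2.cvtColor(c,cv2.COLOR_BGR2HSV)
def blob(m,name,z):
    n,l,s,ce=cv2.connectedComponentsWithStats(m.astype(np.uint8))
    i=1+s[1:,4].argmax(); ys,xs=np.where(l==i)
    rc=cv2.minAreaRect(np.c_[xs,ys].astype(np.float32)); b=cv2.boxPoints(rc)+[x0,y0]
    print(name,s[i],"ctr",ce[i]+[x0,y0]); print(onz(C,b,z).round(0)[:,:2].tolist(), onz(C,[ce[i]+[x0,y0]],z).round(1))
    return l==i
H,S,V=cv2.split(hsv)
blob((H>80)&(H<105)&(S>120),"teal",49.5)
blob((H<16)&(S>110)&(V<190),"bar",124)
blob((S<45)&(V>110),"white",45)
```

```text
teal [30 57 14  1 14] ctr [286.5 252. ]
[[516.0, -67.0], [516.0, -67.0], [517.0, -30.0], [517.0, -30.0]] [[516.5 -48.7  49.5]]
bar [ 59  16  10  43 228] ctr [313.79824561 231.73684211]
[[618.0, -107.0], [619.0, -124.0], [508.0, -130.0], [507.0, -113.0]] [[ 563.2 -119.6  124. ]]
white [ 67  20  31  39 598] ctr [333.23076923 235.44648829]
[[620.0, -135.0], [626.0, -218.0], [515.0, -222.0], [510.0, -140.0]] [[ 562.6 -182.4   45. ]]
```

View pics/crop0.png

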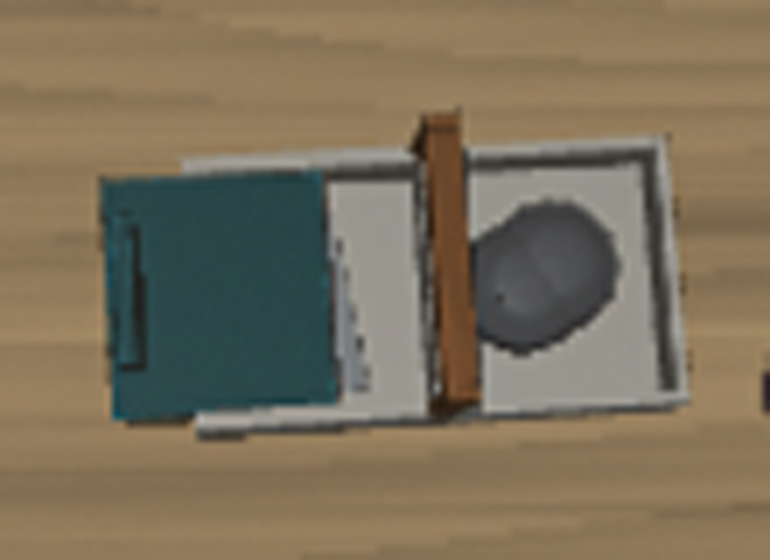

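The crop confirms it: the small caddy has grey pebble in its open half and the comb's teeth showing at the cover's inner edge. The plate corners are at crop (100,178), (113,418), (325,172) and (337,402), and the bar runs from (440,120) to (460,405). Next I'll work out the caddy frame and cover joint value, then the moves.

Run:
```python
from h import *
C=cal("top"); f=lambda p:np.array(p,float)/7+[250-.43,195-.43]
pl=onz(C,f([(100,178),(113,418),(337,402),(325,172)]),49.5)[:,:2]
bar=onz(C,f([(442,122),(462,402)]),124)[:,:2]
wall=onz(C,f([(660,138),(688,402)]),45)[:,:2]
print("plate",pl.round(),np.linalg.norm(pl-np.roll(pl,-1,0),axis=1).round())
print("bar",bar.round(),bar.mean(0).round(1),"wall",wall.round(),np.linalg.norm(wall[0]-wall[1]))
ex=(pl[0]+pl[1]-pl[2]-pl[3]);a1=np.degrees(np.arctan2(ex[1],ex[0]))
for b in(bar,wall):
    d=b[0]-b[1];print("ang",90+np.degrees(np.arctan2(d[1],d[0])))
print(a1)
a=np.radians(93.3);X=np.array([np.cos(a),np.sin(a)])
h=bar.mean(0);print("q from outer",(pl[:2].mean(0)-h)@X-98,"inner",(pl[2:].mean(0)-h)@X-8,"wall x",(wall.mean(0)-h)@X)
# scene check of bar centre and plate centre
Cs=cal("scene");print("scene px bar ctr",proj(Cs,[[*h,124]]),"plate corners",proj(Cs,np.c_[pl,[49.5]*4]).round())
# canister
print("canister",onz(C,[[307,153]],110))
s=r.sense();p=s["eef_pos"];y=s["tcp_rot"][2]
R=np.array([[np.cos(y),np.sin(y),0],[np.sin(y),-np.cos(y),0],[0,0,-1]])
for nm,t in(("outside",[*(h+X*190),150]),("low",[*(h+X*190),74])):
    print(nm,t,"dp",(R.T@(np.array(t)-p)).round(1))
print("tooly ang",np.degrees(np.arctan2(R[1,1],R[0,1])))
```

```text
plate [[608.  15.]
 [511.  10.]
 [516. -80.]
 [610. -77.]] [98. 90. 94. 92.]
bar [[ 616. -118.]
 [ 510. -123.]] [ 563.  -120.5] wall [[ 623. -215.]
 [ 515. -222.]] 108.6411657679732
ang 92.60648707902888
ang 93.75112265759766
92.29680902958566
q from outer 34.55646249607747 inner 33.79479372755011 wall x -98.50902089160468
scene px bar ctr [[233.65144074 199.11960475]] plate corners [[289. 216.]
 [277. 187.]
 [246. 196.]
 [256. 225.]]
canister [[ 785.95101311 -107.82539479  110.        ]]
outside [np.float64(552.0347550296136), np.float64(69.21630613495134), 150] dp [-516.4 -417.4   88.6]
low [np.float64(552.0347550296136), np.float64(69.21630613495134), 74] dp [-516.4 -417.4  164.6]
tooly ang 75.2846924333936
```

The sizes agree (plate about 98x92 mm, bar 106 mm, end wall at x=-98.5). The caddy centre is about (563,-120) with yaw about 93°, and the cover is open about 34 mm. First I move to a point outside the ridge with the fingers shut.

Request:
{"api": "carry_out", "payload": {"targets": [{"dp": [-43,-35,5],"yaw": -6},{"dp": [-86,-70,10],"yaw": -12},{"dp": [-130,-105,20],"yaw": -18},{"dp": [-175,-140,30],"yaw": -18},{"dp": [-220,-176,40],"yaw": -18},{"dp": [-264,-212,50],"yaw": -18},{"dp": [-308,-248,60],"yaw": -18},{"dp": [-352,-284,70],"yaw": -18},{"dp": [-396,-320,80],"yaw": -18},{"dp": [-440,-355,88],"yaw": -18},{"dp": [-480,-388,88],"yaw": -18},{"dp": [-516,-417,88],"yaw": -18}], "fingers": -1, "grip_force": 30}}

```text
clock: 1.6
eef_pos: [552.6, 68.3, 150.9]
tcp_rot: [-3.142, -0.001, -3.085]
contact_force: [0.5, -0.0, 0.4]
opening: 0.001
grasp_force: 0.0
```

Run:
```python
from h import *
C,im=snap("wrist","pics/w1.png"); s=r.sense(); print(r.tip_reach,s["eef_pos"],-C[2].T@C[3])
a=np.radians(93.3);X=np.array([np.cos(a),np.sin(a)]);h=np.array([563,-120.5]);Y=np.array([-X[1],X[0]])
for n,q in(("ridge",X*124.5),("bar",X*0)): print(n,proj(C,[[*(h+q),71.5 if n=="ridge" else 124]]).round())
print("tcp/tip px",proj(C,[s["eef_pos"]-[0,0,8],s["eef_pos"]-[0,0,21]]).round())
```

```text
8.0 [555.92127392  64.97684049 151.31796849] [482.43845207  65.37062019 285.3864522 ]
ridge [[191. 220.]]
bar [[-29. 246.]]
tcp/tip px [[271. 270.]
 [272. 259.]]
```

View pics/w1.png

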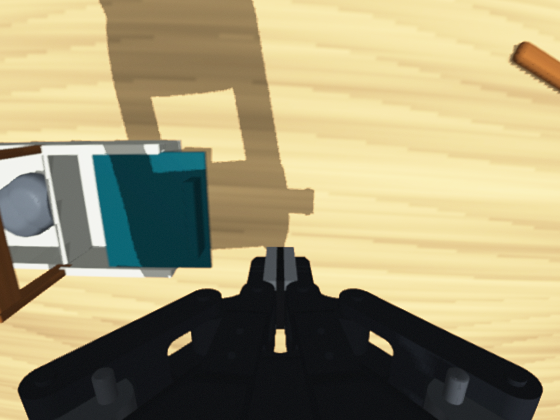

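The wrist view shows the ridge at (193,213) and the shut fingertips at (281,247), outside the cover and in line with the prediction. I'll descend, then push along tool -y.

Request:
{"api": "carry_out", "payload": {"targets": [{"dp": [0,0,25],"yaw": 0},{"dp": [0,0,55],"yaw": 0},{"dp": [0,0,77],"yaw": 0},{"dp": [0,0,77],"yaw": 0},{"dp": [0,-15,77],"yaw": 0},{"dp": [0,-30,77],"yaw": 0},{"dp": [0,-38,77],"yaw": 0},{"dp": [0,-45,77],"yaw": 0},{"dp": [0,-52,77],"yaw": 0},{"dp": [0,-58,77],"yaw": 0},{"dp": [0,-58,77],"yaw": 0}]}}

```text
clock: 3.02
eef_pos: [555.2, 11.9, 74.3]
tcp_rot: [-3.142, -0.0, -3.085]
contact_force: [0.1, 0.3, -0.7]
opening: -0.004
grasp_force: 0.0
```

Run:
```python
from h import *
C,im=snap("wrist","pics/w2.png"); print(r.sense()["eef_pos"],r.sense()["contact_force"])
```

```text
[555.22437847  12.11743616  74.24645063] [-0.32397554 -0.03286941  0.25431823]
```

View pics/w2.png

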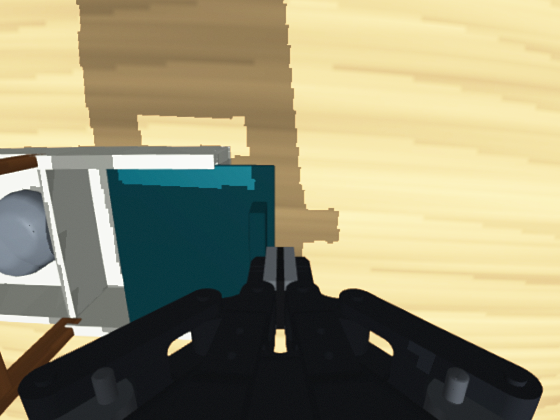

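The finger face at (264,255) has just reached the ridge's outer face (267). I continue the push.

Request:
{"api": "carry_out", "payload": {"targets": [{"dp": [0,-4,0]},{"dp": [0,-8,0]},{"dp": [0,-12,0]},{"dp": [0,-16,0]},{"dp": [0,-20,0]},{"dp": [0,-23,0]},{"dp": [0,-26,0]},{"dp": [0,-28,0]},{"dp": [0,-30,0]},{"dp": [0,-32,0]},{"dp": [0,-34,0]},{"dp": [0,-34,0]}]}}

```text
schema error: expected keys dp, yaw
```

Run:
```python
from h import *
C,im=snap("wrist","pics/w3.png"); snap("top","pics/t3.png"); print(r.sense()["eef_pos"],r.sense()["contact_force"])
t=cv2.imread("pics/t3.png")
w=cv2.imread("pics/w3.png")
cv2.imwrite("pics/m3.png",np.hstack([cv2.resize(w,(400,300)),cv2.resize(t[190:280,250:370],(400,300),interpolation=cv2.INTER_CUBIC)]))
```

```text
[555.20238796  12.34542203  74.22375035] [ 0.36878974  0.03667979 -0.71358921]
```

View pics/m3.png

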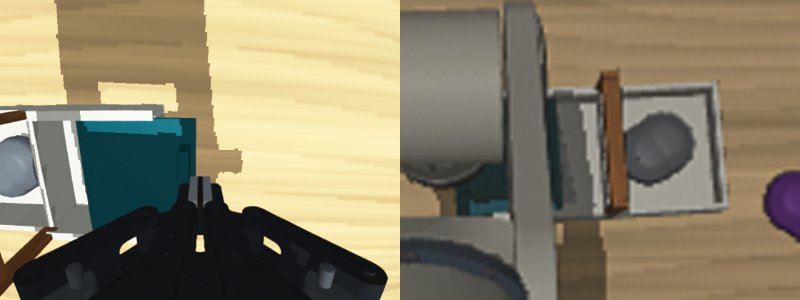

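The move was refused because each row needs a yaw, so nothing has moved and the picture shows the same state as before. I'll send it again with yaw.

Request:
{"api": "carry_out", "payload": {"targets": [{"dp": [0,-4,0],"yaw": 0},{"dp": [0,-8,0],"yaw": 0},{"dp": [0,-12,0],"yaw": 0},{"dp": [0,-16,0],"yaw": 0},{"dp": [0,-20,0],"yaw": 0},{"dp": [0,-23,0],"yaw": 0},{"dp": [0,-26,0],"yaw": 0},{"dp": [0,-28,0],"yaw": 0},{"dp": [0,-30,0],"yaw": 0},{"dp": [0,-32,0],"yaw": 0},{"dp": [0,-34,0],"yaw": 0},{"dp": [0,-34,0],"yaw": 0}]}}

```text
clock: 4.68
eef_pos: [557.3, -21.8, 74.3]
tcp_rot: [-3.142, 0.0, -3.084]
contact_force: [-1.2, 1.3, -0.9]
opening: 0.005
grasp_force: 0.4
```

Run:
```python
from h import *
C,im=snap("wrist","pics/w4.png"); snap("top","pics/t4.png"); print(r.sense()["eef_pos"],r.sense()["contact_force"])
t=cv2.imread("pics/t4.png")
w=cv2.imread("pics/w4.png")
cv2.imwrite("pics/m4.png",np.hstack([cv2.resize(w,(400,300)),cv2.resize(t[190:280,250:370],(400,300),interpolation=cv2.INTER_CUBIC)]))
```

```text
[557.34394025 -21.81435197  74.32890103] [-0.44406422  1.02318941 -0.4145284 ]
```

View pics/m4.png

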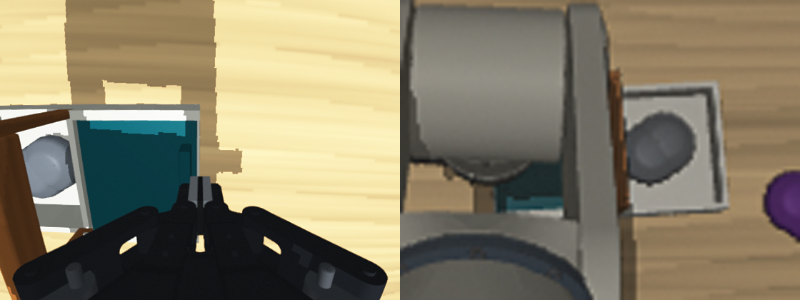

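The cover is nearly home and the caddy hasn't shifted (its end wall is at the same pixels). The force is only about 1 N, so I push on until it rises or the caddy gives.

Request:
{"api": "carry_out", "payload": {"targets": [{"dp": [0,-2,0],"yaw": 0},{"dp": [0,-4,0],"yaw": 0},{"dp": [0,-6,0],"yaw": 0},{"dp": [0,-8,0],"yaw": 0},{"dp": [0,-8,0],"yaw": 0},{"dp": [0,-8,0],"yaw": 0}]}}

```text
clock: 5.52
eef_pos: [557.7, -30.0, 74.3]
tcp_rot: [-3.141, 0.0, -3.084]
contact_force: [-0.2, 0.9, 0.2]
opening: -0.001
grasp_force: 0.4
```

Run:
```python
from h import *
C,im=snap("wrist","pics/w5.png"); snap("top","pics/t5.png"); print(r.sense()["eef_pos"],r.sense()["contact_force"])
def edge(f):
    g=cv2.cvtColor(cv2.imread(f),cv2.COLOR_BGR2GRAY).astype(float)[225:245,335:356].mean(0); return g.round().astype(int)
for i in(0,4,5): print(edge(f"pics/{'top' if i==0 else 't'}{i}.png"))
# inner plate / partition gap in the wrist frames
print(np.abs(cv2.imread("pics/w4.png").astype(int)-cv2.imread("pics/w5.png")).mean((0,2))[:280:20].round())
```

```text
[557.71087531 -29.9290621   74.32537031] [ 0.97727971  0.54575969 -0.26257337]
[ 95 102 115 143 149 149 148 125  76  69 116 139 120 120 121 121 121 120
 120 120 120]
[ 98 104 118 142 157 156 155 142  92  68 109 144 130 124 126 126 126 126
 126 126 126]
[ 86  90  92  95 106 123 149 156 155 154 129  80  73 118 141 127 125 126
 126 126 126]
[2. 3. 3. 4. 4. 5. 4. 2. 2. 2. 2. 2. 2. 4.]
```

The force stayed low, but the caddy's end wall moved about 2.5 px (about 6 mm), so the cover is against its stop and therefore shut. I back off, rise, go over the handle and half-open the fingers.

Request:
{"api": "carry_out", "payload": {"targets": [{"dp": [0,10,0],"yaw": 0},{"dp": [0,20,0],"yaw": 0},{"dp": [0,20,-40],"yaw": 0},{"dp": [0,20,-90],"yaw": 0},{"dp": [0,10,-126],"yaw": 0},{"dp": [0,-20,-126],"yaw": 0},{"dp": [0,-60,-126],"yaw": 0},{"dp": [0,-97,-126],"yaw": 0},{"dp": [0,-97,-126],"yaw": 0},{"dp": [0,-97,-126],"yaw": 0},{"dp": [0,-97,-126],"yaw": 0}], "fingers": 0.2}}

```text
clock: 7.0
eef_pos: [563.1, -125.4, 200.2]
tcp_rot: [3.141, -0.0, -3.083]
contact_force: [-0.5, 0.4, 0.0]
opening: 0.6
grasp_force: 0.0
```

Run:
```python
from h import *
C,im=snap("wrist","pics/w6.png"); s=r.sense(); print(s["eef_pos"],s["opening"],s["tcp_rot"])
p=s["eef_pos"]
for z in (124,):
  for dy in(-10,0,10): print(proj(C,[[p[0]+40,p[1]+dy,z],[p[0],p[1]+dy,z]]).round(1).tolist())
```

```text
[ 563.18444217 -125.42961427  200.26418569] 0.5978786457841269 [ 3.14141865e+00 -1.20666980e-04 -3.08298406e+00]
[[262.4, 271.0], [264.7, 220.9]]
[[275.6, 271.7], [278.6, 221.7]]
[[288.8, 272.4], [292.5, 222.4]]
```

View pics/w6.png

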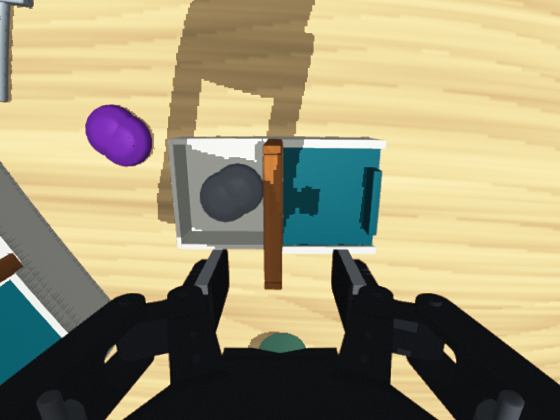

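The wrist view shows the bar from (273,150) to (272,282), parallel to the jaws and 6 px (4 mm) left of the jaw centre line. The cover plate is flush with the end wall, with the ridge at (372,200). I descend with a 4 mm shift and close.

Request:
{"api": "carry_out", "payload": {"targets": [{"dp": [0,-4,15],"yaw": 0},{"dp": [2,-4,40],"yaw": 0},{"dp": [2,-4,65],"yaw": 0},{"dp": [2,-4,85],"yaw": 0},{"dp": [2,-4,98],"yaw": 0},{"dp": [2,-4,98],"yaw": 0}]}}

```text
clock: 7.8
eef_pos: [560.7, -130.4, 101.1]
tcp_rot: [3.141, -0.002, -3.084]
contact_force: [0.6, 0.1, 0.8]
opening: 0.595
grasp_force: 0.0
```

Request:
{"api": "carry_out", "payload": {"targets": [{"dp": [0,0,0],"yaw": 0},{"dp": [0,0,0],"yaw": 0},{"dp": [0,0,0],"yaw": 0},{"dp": [0,0,0],"yaw": 0},{"dp": [0,0,0],"yaw": 0},{"dp": [0,0,0],"yaw": 0},{"dp": [0,0,0],"yaw": 0},{"dp": [0,0,0],"yaw": 0}], "fingers": -1, "grip_force": 60}}

```text
clock: 8.8
eef_pos: [562.1, -130.8, 103.2]
tcp_rot: [-3.141, 0.002, -3.084]
contact_force: [0.4, 0.1, 5.9]
opening: 0.154
grasp_force: 59.9
```

Gripped: the opening of 0.154 is about 13 mm, which fits the 14 mm bar, at 60 N. I lift gently, 20 mm first.

Request:
{"api": "carry_out", "payload": {"targets": [{"dp": [0,0,-4],"yaw": 0},{"dp": [0,0,-10],"yaw": 0},{"dp": [0,0,-16],"yaw": 0},{"dp": [0,0,-20],"yaw": 0},{"dp": [0,0,-20],"yaw": 0}]}}

```text
clock: 9.43
eef_pos: [561.6, -130.7, 122.7]
tcp_rot: [-3.141, 0.001, -3.084]
contact_force: [-0.0, -0.3, -5.8]
opening: 0.153
grasp_force: 58.5
```

Run:
```python
from h import *
snap("wrist","pics/w7.png"); s=r.sense(); print(s["eef_pos"],s["contact_force"],s["wrist_torque"],s["opening"],s["grasp_force"])
```

```text
[ 561.47537515 -130.65970826  122.40072003] [-1.28010071 -0.150782   -5.5524962 ] [ 0.03324277 -0.0351437  -0.0247316 ] 0.15320239426100418 58.52050960063934
```

View pics/w7.png

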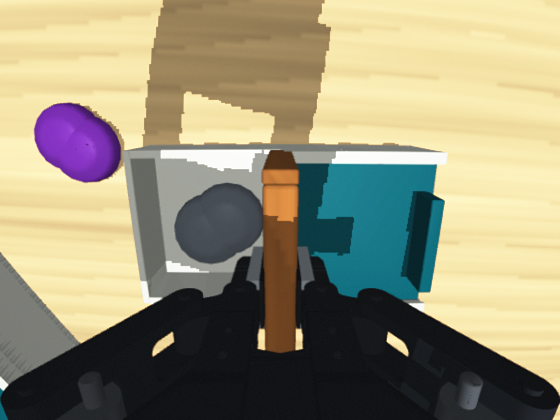

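The bar is between the pads, the cover is shut with its ridge at (425,240) inside the end wall, the pebble is inside, and the full weight of about 5.7 N is carried. I lift on to about 140 mm clear.

Request:
{"api": "carry_out", "payload": {"targets": [{"dp": [0,0,-8],"yaw": 0},{"dp": [0,0,-20],"yaw": 0},{"dp": [0,0,-34],"yaw": 0},{"dp": [0,0,-48],"yaw": 0},{"dp": [0,0,-62],"yaw": 0},{"dp": [0,0,-76],"yaw": 0},{"dp": [0,0,-90],"yaw": 0},{"dp": [0,0,-104],"yaw": 0},{"dp": [0,0,-114],"yaw": 0},{"dp": [0,0,-120],"yaw": 0},{"dp": [0,0,-120],"yaw": 0},{"dp": [0,0,-120],"yaw": 0}]}}

```text
clock: 10.98
eef_pos: [561.1, -130.6, 241.8]
tcp_rot: [3.141, -0.001, -3.084]
contact_force: [-0.9, -0.7, -5.5]
opening: 0.156
grasp_force: 58.7
```

Request:
{"api": "carry_out", "payload": {"targets": [{"dp": [0,0,0],"yaw": 0},{"dp": [0,0,0],"yaw": 0},{"dp": [0,0,0],"yaw": 0},{"dp": [0,0,0],"yaw": 0},{"dp": [0,0,0],"yaw": 0},{"dp": [0,0,0],"yaw": 0},{"dp": [0,0,0],"yaw": 0},{"dp": [0,0,0],"yaw": 0}]}}

```text
clock: 11.98
eef_pos: [561.4, -130.7, 242.3]
tcp_rot: [-3.142, 0.0, -3.084]
contact_force: [-0.1, 0.2, -6.1]
opening: 0.154
grasp_force: 58.7
```

Run:
```python
from h import *
snap("wrist","pics/w8.png"); snap("scene","pics/s8.png"); s=r.sense(); print(s["eef_pos"],s["contact_force"],s["opening"],s["grasp_force"])
w=cv2.imread("pics/w8.png");t=cv2.imread("pics/s8.png")
cv2.imwrite("pics/m8.png",np.hstack([cv2.resize(w,(400,300)),cv2.resize(t[100:310,100:380],(400,300))]))
```

```text
[ 561.43061755 -130.66844766  242.28079462] [ 0.15222137 -0.35376466 -4.95727202] 0.15241562096965647 58.686511516571045
```

View pics/m8.png

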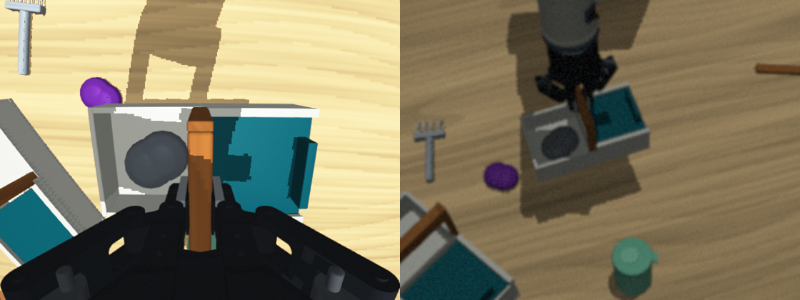

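The caddy hangs level about 140 mm up, with the cover shut, the pebble inside and the bystanders untouched. I'm handing it in.

```bash
python3 -c "
from rig import r
print(r.sign_off())"
```

```text
the job is handed in; nothing more can be done
None
```

I slid the teal cover shut on the table, lifted the caddy by its handle, and handed in still holding it level about 14 cm up, with the bystanders untouched; the shut cover hides the comb, so I could not see it at the end, and the sign-off gave no verdict.

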